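# Close up the parts chest

### The arm

A 6-joint arm with a two-finger parallel gripper is mounted at the origin on the work surface. World frame = base frame: x ahead of the robot, y to its left, z up, the work surface at z = 0. Lengths are in m, angles in degrees, forces in N, time in s.
With the tool pointing down it reaches from about 0.375 to 0.75 m from the base axis. Payload 9 kg.
Tool frame: the origin (TCP) lies where the fingers leave the gripper's body, on its centre line; the fingertips stand 73 mm ahead of it and the grasp point (between the pads) lies 54 mm ahead of it (robot.tip_reach is the distance from the TCP to the fingertips, in m); z points along the fingers, y is the line along which they close (so a half turn about z gives the same grasp; the last joint's range is limited). The gripper opens to 85 mm and grips with 20 to 120 N. Pads are 22 mm wide; open, the fingers measure 114 mm over their backs; the gripper's body (76 mm by 85 mm) begins 54 mm behind the grasp point. The pads swing forward as they close: fully open they stand 13 mm farther back than shut.
Start: joints at [54.391, 5.964, 5.575, 89.605, 0, 77.527], TCP at [0.236, 0.552, 0.304] pointing down, gripper open.
Joint ranges: [-171.21, 171.21], [-48.23, 106.86], [-62.78, 66.21], [-105.2, 120.99], [-86.42, 89.51], [-180, 180]. Speed limits (degrees/s): [127.2, 127.2, 147.25, 180, 180, 180].

### API

Orientations are given as [roll, pitch, yaw] about the fixed x, y, z axes, in that order (R = Rz(yaw) Ry(pitch) Rx(roll)).
In Python, from plant import robot gives the robot as it stands. Calls block until the motion is done:
- robot.move_pose(position, orientation): joint-space move of the TCP to a pose.
- robot.line_to(position, vel=0.15, rotation=None, guard=None): straight line of the TCP; rotation=None keeps the orientation; vel is the mean speed in m/s. With guard (N) it stops when the force on the tool has changed by that much, and returns True; else False.
- robot.goto_joints(angles): joint-space move.
- robot.set_gripper(opening): finger opening in m; the grip force is fixed at half the most; returns when the fingers have stopped.
- robot.pause(seconds).
- robot.ik(position, orientation): joint angles nearest the present ones, or None.
- robot.observe(): the state.
- robot.grab_frame(name): name is "scene" or "top" or "wrist"; returns the picture (384x512x3 uint8, blue, green, red); there is no depth.
- robot.get_calibration(name): a dict with "vertical_fov" (degrees; the focal length in pixels is half the picture's height over the tangent of half this angle, whatever the lens; pixels are square), "cx", "cy" (the principal point, pixels), "rvec" (rotation vector, rad) and "tvec" (3), from world to camera coordinates, as OpenCV has them. Camera axes: x right, y down, z forward; pixel columns grow to the right and rows downward; lengths in m; the calibration is good to about 2 mm. A picture is of the moment at which its call begins: read the wrist's pose just before it. get_calibration takes no time and is no camera call; for the wrist camera it gives the pose at the moment of the call.
A pose or a line that the arm cannot do raises robot.IKError and nothing moves.
- robot.job_done(): hands the job in; it is judged then, once.
The state is a dict: "time": time; "q": joint angles; "qvel": joint speeds; "joint_torque": joint torques, N m; "tool_pos": TCP position; "tcp_rot": TCP orientation; "ft_force": force on the tool from outside, world axes, zero at the start; "torque": the same for the moment, N m; "gripper_width": finger opening in m; "gripper_force": force on a finger pad.
Only numpy, scipy, OpenCV 4.12 (cv2) and the standard library are available. Lean on these libraries where they do the work, as an engineer would, in place of code of your own. Each camera call takes 0.05 s, during which the arm holds its last target. There are 200 camera calls.

### The job

Close up the small parts chest on the bench: push the trays that stick out fully home into their bays, and only then push the open lid down until it is shut, without slamming it. Do all of it by pushing with the fingers: no tray is lifted, and the things standing around the chest stay where they are.

Things in the scene. Friction and masses are not known exactly. Their poses are not given: they have to be found in the camera images.
- chest: Plywood chest fixed to the bench: 152 deep (x) x 254 wide (y) x 66 mm high without lid. Origin: centre of its underside, on the bench; x points from the open front (edge at x=-76) to the rear. Three 74 mm wide bays at y=+82, 0, -82, open at top and front; floor 6 thick; outer and rear walls 8 thick, 66 high; dividers 8 thick, 58 high. The bays' stop (rear wall's inner face) is at x=+68.
- lid (a joint): Hinge of the plywood lid, rad: 0 shut (level), grows as it opens upward, 1.57 upright. Lid 162 mm long from the hinge, 254 wide, 8 thick (lower face level with the hinge line); a lip under its free edge hangs 22 mm down over the tray fronts when shut, so it cannot shut over a tray that sticks out. Stiff hinge: stays where left, closes with 5 N or less pushed near the free edge.
- lid_edge (a point): The middle of the lid's free edge, on its outer (upper when shut) face, 162 mm from the hinge line. Its axes: x from the free edge towards the hinge, z out of the lid's outer face.
- hinge (a point): The middle of the lid's hinge line, at chest x = +76 mm, 66 mm above the bench, with the chest's axes.
- tray_1: One of three like pale wooden trays, loose, one in each bay (any order): 140 long (x) x 70 wide (y) mm; 54 high all round; front board 8, sides 5, back 6 thick. About 0.24 kg; needs 2 to 5 N to slide in. Origin: centre of underside, 6 mm above the bench. Home, its back touches the stop: origin at chest x=-2, front face at -72.
- tray_1_front (a point): The middle of the outer face of tray_1's front board, 30 mm above its underside (36 mm above the bench); 70 mm in front of the tray's origin.
- tray_2: One of three like pale wooden trays, loose, one in each bay (any order): 140 long (x) x 70 wide (y) mm; 54 high all round; front board 8, sides 5, back 6 thick. About 0.24 kg; needs 2 to 5 N to slide in. Origin: centre of underside, 6 mm above the bench. Home, its back touches the stop: origin at chest x=-2, front face at -72.
- tray_2_front (a point): The middle of the outer face of tray_2's front board, 30 mm above its underside (36 mm above the bench); 70 mm in front of the tray's origin.
- tray_3: One of three like pale wooden trays, loose, one in each bay (any order): 140 long (x) x 70 wide (y) mm; 54 high all round; front board 8, sides 5, back 6 thick. About 0.24 kg; needs 2 to 5 N to slide in. Origin: centre of underside, 6 mm above the bench. Home, its back touches the stop: origin at chest x=-2, front face at -72.
- tray_3_front (a point): The middle of the outer face of tray_3's front board, 30 mm above its underside (36 mm above the bench); 70 mm in front of the tray's origin.
- glue: Bystander: white glue bottle with a cap, 52 mm in diameter, 140 mm high, standing beside the chest. Origin: centre of its underside.
- spool: Bystander: reel of copper wire with black flanges, 72 mm in diameter, 50 mm high, standing beside the chest. Origin: centre of its underside.
- tape: Bystander: tape measure in a yellow case, 62 x 34 x 60 mm high, standing beside the chest. Origin: centre of its underside.
Mind the look-alikes: they are no part of the job. What is shaped like the tray_2 but purple or red is not meant.

How it is judged (in metres and radians):
On the way, in this order (a step that is already met when the one before it is completed fails the run):
1. all three trays are home (within 6.5 mm of the stop) while the lid still stands open (more than 0.5 rad) (x of each of tray_1_front, tray_2_front, tray_3_front in the frame of chest above -0.0785 m and z of each of tray_1_front, tray_2_front, tray_3_front in the frame of chest below 0.044 m and value of joint lid above 0.5 rad), for 0.2 s.
2. the lid is shut (value of joint lid below 0.05 rad), for 0.2 s.
At the end, for the whole second after the job is handed in: All three trays are in their bays, home within 6.5 mm of the stop and down on the floor; the lid is shut (below 0.05 rad, 8 mm at its edge); all at rest (x of each of tray_1_front, tray_2_front, tray_3_front in the frame of chest above -0.0785 m and z of each of tray_1_front, tray_2_front, tray_3_front in the frame of chest below 0.044 m and value of joint lid below 0.05 rad and velocity of joint lid below 0.05 rad/s and linear speed of each of tray_1, tray_2, tray_3 below 0.02 m/s); the robot touches nothing.
It fails at once if a tray is lifted (more than 15 mm) (height (world z) of any of tray_1, tray_2, tray_3 above 0.021 m or height (world z) of any of tray_1_front, tray_2_front, tray_3_front above 0.056 m).
It fails at once if the lid is slammed (faster than 3 rad/s) (velocity of joint lid below -3 rad/s).
It fails at once if the glue is moved more than 25 mm or tipped (distance of glue from where it was at the start of the episode above 0.025 m or angle between glue's own z axis and vertical above 0.3 rad).
It fails at once if the spool is moved more than 25 mm or tipped (distance of spool from where it was at the start of the episode above 0.025 m or angle between spool's own z axis and vertical above 0.3 rad).
It fails at once if the tape is moved more than 25 mm or tipped (distance of tape from where it was at the start of the episode above 0.025 m or angle between tape's own z axis and vertical above 0.3 rad).
It also fails if it takes over 58 s, if anything falls off the work surface, if the arm or the gripper's body presses on something with over 40 N, if the wrist force passes 120 N, or if a joint passes its speed limit or range.

## Working session

There is one attempt and no reset: what is moved stays moved. The work goes in short steps, each a Python script; the robot and the scene stay as the last script left them, time stands still between calls to the robot, and variables do not carry over. Pictures are saved under pics/ and viewed, at most 10 in all, crops included, and the job is handed in when it is done.

```bash
mkdir -p pics; ls; cat > h.py <<'E'
import numpy as np, cv2
from plant import robot
def K(c):
    f=192/np.tan(np.radians(c['vertical_fov'])/2)
    return np.array([[f,0,c['cx']],[0,f,c['cy']],[0,0,1.]])
def proj(P,c):
    return cv2.projectPoints(np.array(P,float).reshape(-1,3),np.array(c['rvec'],float),np.array(c['tvec'],float),K(c),None)[0][:,0]
def onplane(px,z,c):
    R=cv2.Rodrigues(np.array(c['rvec'],float))[0];t=np.array(c['tvec'],float).ravel()
    o=-R.T@t; out=[]
    for u,v in np.atleast_2d(px):
        d=R.T@np.linalg.inv(K(c))@[u,v,1.]; out.append(o+d*(z-o[2])/d[2])
    return np.array(out)
def campos(c):
    R=cv2.Rodrigues(np.array(c['rvec'],float))[0];return -R.T@np.array(c['tvec'],float).ravel()
E
python3 - <<'E'
from h import *
for n in ['scene','top']:
    f=robot.grab_frame(n); cv2.imwrite(f'pics/{n}0.png',f); cv2.imwrite(f'pics/{n}0b.png',cv2.resize(f,(800,600),interpolation=cv2.INTER_CUBIC))
    c=robot.get_calibration(n);print(n,c,campos(c))
s=robot.observe();print({k:s[k] for k in('time','tool_pos','tcp_rot','gripper_width','ft_force')})
E
```

```text
pics
scene {'vertical_fov': 47.3737307433075, 'cx': 254.83729135830367, 'cy': 183.60658427908515, 'rvec': array([ 0.64887258,  2.8964113 , -0.65683463]), 'tvec': array([ 0.50650796, -0.19248205,  1.11927776])} [0.74284405 0.3758967  0.92372438]
top {'vertical_fov': 56.07248698998404, 'cx': 257.656167600164, 'cy': 195.1958681667971, 'rvec': array([ 2.13069119, -2.18095438,  0.19241163]), 'tvec': array([0.0125322 , 0.56776952, 0.90014348])} [0.4270709  0.02709026 0.97450199]
{'time': 0.1, 'tool_pos': array([0.23563205, 0.55157153, 0.30321965]), 'tcp_rot': array([-1.79934896e+02, -1.60390573e-02,  1.56860498e+02]), 'gripper_width': 0.08583705491470299, 'ft_force': array([ 0.03615632, -0.07525953,  0.41569229])}
```

View pics/scene0b.png

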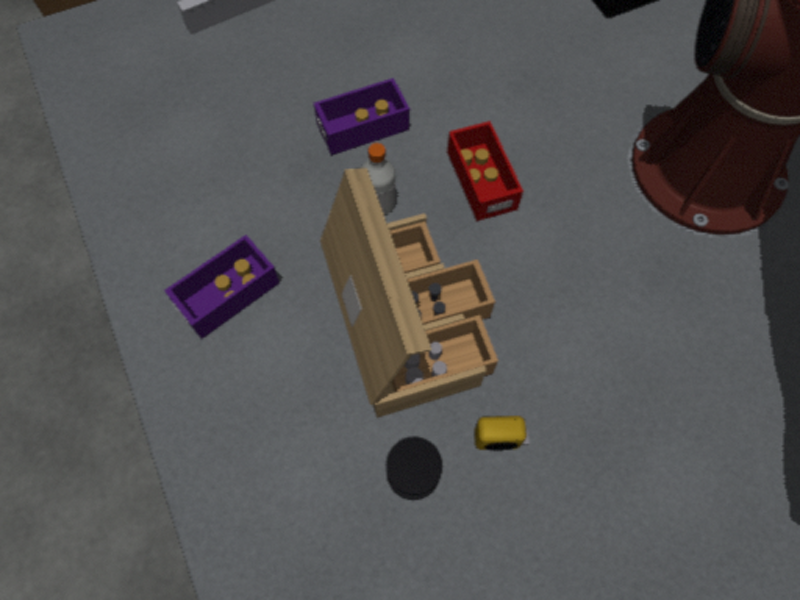

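View pics/top0b.png

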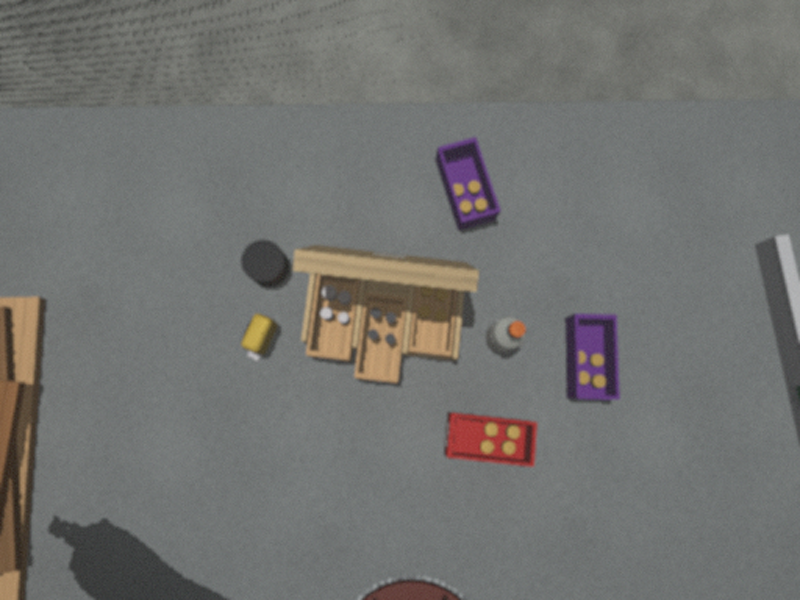

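The scene view shows the chest with its lid about upright at (375,290). The middle and left (+y) trays stick out most, and glue stands at (380,180), tape at (500,432) and the spool at (413,467). The top view shows the chest front facing the robot, with spool (265,263), tape (258,335), glue (508,335) and the red decoy at (490,440). I'll zoom in to get exact corners.

```bash
python3 - <<'E'
import cv2
t=cv2.imread('pics/top0.png');cv2.imwrite('pics/t1.png',cv2.resize(t[150:255,180:320],None,fx=5.6,fy=5.6,interpolation=cv2.INTER_CUBIC))
t=cv2.imread('pics/scene0.png');cv2.imwrite('pics/s1.png',cv2.resize(t[90:270,195:335],None,fx=3.3,fy=3.3,interpolation=cv2.INTER_CUBIC))
E
```

```text
(no output)
```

View pics/t1.png

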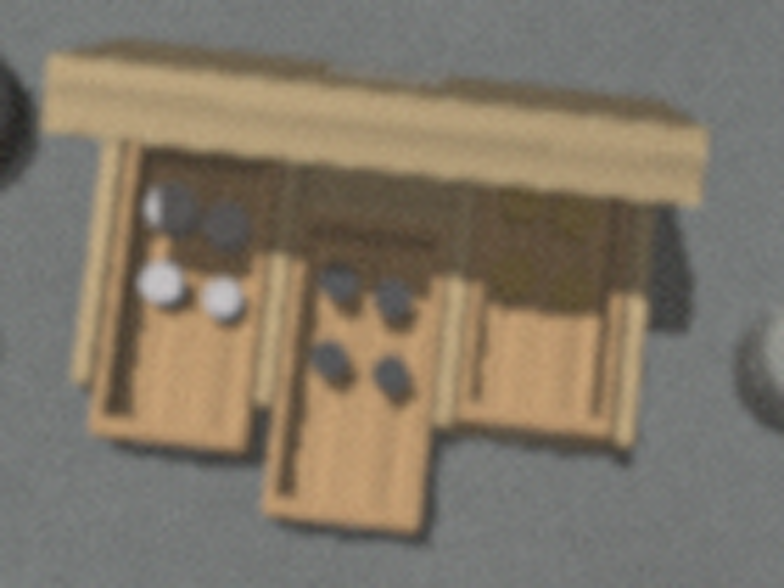

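View pics/s1.png

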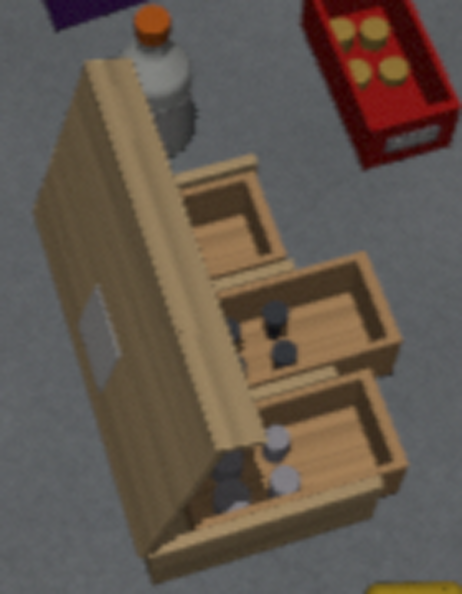

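The crops show the +y tray (left in the top view) and the middle tray sticking out, and the -y tray nearly home. The lid is close to upright. Next I'll fit the whole model to the corners of both views.

```bash
cat > fit.py <<'E'
from h import *
from scipy.optimize import least_squares
# (kind, local coords) -> crop pixel
def lidpt(y,s,t): return ('lid',(y,s,t))  # s along lid from hinge, t above lower face
T=[(('c',(-.076,.127,.066)),(74,380)),(('c',(-.076,.119,.066)),(90,384)),(('c',(-.076,-.127,.066)),(633,446)),(('c',(-.076,-.119,.066)),(613,443)),
(('c',(-.076,.045,.058)),(253,401)),(('c',(-.076,.037,.058)),(272,404)),(('c',(-.076,-.037,.058)),(437,423)),(('c',(-.076,-.045,.058)),(456,427)),
((0,.035),(90,433)),((0,-.035),(246,452)),((1,.035),(263,512)),((1,-.035),(418,530)),((2,.035),(458,428)),((2,-.035),(612,442)),
(lidpt(.127,.162,.008),(48,53)),(lidpt(-.127,.162,.008),(707,127)),(lidpt(.127,.162,-.022),(42,133)),(lidpt(-.127,.162,-.022),(700,206))]
S=[(('c',(-.076,-.127,.066)),(255,156)),(('c',(-.076,-.119,.066)),(258,166)),(('c',(-.076,.127,.066)),(382,487)),(('c',(-.076,.127,0)),(372,519)),(('c',(.076,.127,0)),(155,583)),
((0,-.035),(377,372)),((0,.035),(407,465)),((1,-.035),(366,253)),((1,.035),(400,343)),((2,-.035),(252,175)),((2,.035),(285,255)),
(lidpt(-.127,.162,.008),(88,62)),(lidpt(.127,.162,.008),(217,447)),(lidpt(-.127,.162,-.022),(130,62)),(lidpt(.127,.162,-.022),(262,440))]
tp=(np.array([p for _,p in T])+.5)/5.6-.5+[180,150]; sp=(np.array([p for _,p in S])+.5)/3.3-.5+[195,90]
BY=[.082,0,-.082]
def world(k,q):
    x,y,a,th=q[:4]
    if k[0]=='c': p=np.array(k[1])
    elif k[0]=='lid':
        yy,s,t=k[1]; p=np.array([.076-s*np.cos(th)+t*np.sin(th),yy,.066+s*np.sin(th)+t*np.cos(th)])
    else: p=np.array([q[4+k[0]],BY[k[0]]+k[1]+q[7+k[0]],.060])
    c,s=np.cos(a),np.sin(a)
    return np.array([x+c*p[0]-s*p[1],y+s*p[0]+c*p[1],p[2]])
ct,cs=robot.get_calibration('top'),robot.get_calibration('scene')
def res(q,raw=False):
    r=np.vstack([proj([world(k,q) for k,_ in T],ct)-tp,proj([world(k,q) for k,_ in S],cs)-sp])
    return r if raw else np.r_[r.ravel(),q[7:]*500]
r=least_squares(res,[.5,.05,0,1.5,-.09,-.12,-.08,0,0,0],loss='soft_l1',x_scale=[.01,.01,.02,.1]+[.01]*6)
np.set_printoptions(precision=4,suppress=True)
print(r.x,np.degrees(r.x[2:4]));print(res(r.x,True).round(1).tolist())
np.save('q.npy',r.x)
f=lambda p:(np.array(p,float)/1.5625)
print('spool',onplane(f([265,263]),.05,ct),'tape',onplane(f([258,335]),.06,ct),'glue',onplane(f([517,329]),.14,ct),'red',onplane(f([[447,412],[537,420],[535,465],[447,458]]),.054,ct))
print('tape corners',onplane(f([[252,315],[274,322],[260,355],[242,348]]),.06,ct))
print('trayfronts',[world((i,0),r.x) for i in range(3)],'edge',world(lidpt(0,.162,.008),r.x))
E
python3 fit.py
```

```text
[ 0.5692  0.0293 -0.1369  1.2715 -0.0984 -0.124  -0.0731  0.      0.0003
 -0.0005] [-7.8446 72.8519]
[[-0.4, 0.0], [-0.1, -0.3], [0.1, -0.3], [0.5, -0.1], [0.3, 0.2], [0.0, 0.1], [-0.5, -0.0], [-0.8, -0.4], [-0.2, 0.0], [-0.4, -0.2], [-0.1, -0.2], [-0.1, -0.3], [0.0, -1.7], [-0.1, -1.0], [0.3, -0.2], [0.9, 0.3], [0.1, -0.5], [0.3, -0.0], [0.0, -0.6], [0.2, -0.8], [0.6, 0.0], [0.0, 0.0], [-0.7, 1.1], [-1.6, -1.1], [1.1, 0.2], [-0.3, -0.3], [0.7, -0.3], [0.9, -1.3], [0.9, 0.3], [-1.0, -0.4], [0.0, 1.2], [0.7, -1.4], [2.1, 0.4]]
spool [[0.6425 0.2273 0.05  ]] tape [[0.5212 0.2351 0.06  ]] glue [[ 0.5132 -0.1682  0.14  ]] red [[ 0.3905 -0.0675  0.054 ]
 [ 0.374  -0.2125  0.054 ]
 [ 0.3037 -0.205   0.054 ]
 [ 0.3186 -0.0648  0.054 ]]
tape corners [[0.5541 0.2452 0.06  ]
 [0.5418 0.2095 0.06  ]
 [0.4888 0.2315 0.06  ]
 [0.5007 0.2604 0.06  ]]
trayfronts [array([0.4829, 0.124 , 0.06  ]), array([0.4464, 0.0465, 0.06  ]), array([ 0.4855, -0.0424,  0.06  ])] edge [0.6047 0.0244 0.2232]
```

The fit is good to about 1 px. In the chest frame the tray fronts are at x=-98, -124 and about -73 mm, and the lid stands at 73°. Now I'll push the trays with closed fingers, tool pointing down.

```bash
cat >> h.py <<'E'
q=np.load('q.npy')
def W(x,y,z):
    c,s=np.cos(q[2]),np.sin(q[2]); return [q[0]+c*x-s*y,q[1]+s*x+c*y,z]
def C(p):
    c,s=np.cos(q[2]),np.sin(q[2]); d=np.array(p[:2])-q[:2]; return np.r_[c*d[0]+s*d[1],-s*d[0]+c*d[1],p[2]]
E
python3 - <<'E'
from h import *
np.set_printoptions(precision=4,suppress=True)
yaw=np.degrees(q[2])
for o in (yaw+180,yaw): print(o,[robot.ik(W(*p),[180,0,o]) for p in [(-.155,0,.3),(-.155,0,.1),(-.081,.082,.1),(.09,0,.35),(.06,0,.27)]])
O=[180,0,yaw+180]
print(robot.tip_reach); robot.set_gripper(0); print(robot.tip_reach)
robot.move_pose(W(-.155,0,.25),O)
zt=.025+robot.tip_reach
for y,x0 in ((0,-.155),(.082,-.135),(-.082,-.115)):
    o=robot.observe()
    robot.line_to(W(x0,y,.14),.25) if y else None
    robot.line_to(W(x0,y,zt),.15,guard=15)
    g=robot.line_to(W(-.081,y,zt),.05,guard=12)
    s=robot.observe();print(y,g,C(s['tool_pos']),s['ft_force'],s['time'])
    robot.line_to(W(x0,y,zt),.15); robot.line_to(W(x0,y,.14),.25)
robot.line_to(W(-.15,-.082,.38),.25)
f=robot.grab_frame('top');cv2.imwrite('pics/t2.png',cv2.resize(f[120:280,150:340],None,fx=3.5,fy=3.5,interpolation=cv2.INTER_CUBIC))
f=robot.grab_frame('scene');cv2.imwrite('pics/s2.png',cv2.resize(f[90:270,195:335],None,fx=3.3,fy=3.3,interpolation=cv2.INTER_CUBIC))
print(robot.observe()['time'])
E
```

```text
172.15535873876553 [array([-11.1112, -26.3628, -23.6966,  92.6662,   0.    ,  -3.2666]), array([-11.1112, -24.0873, -42.9212,  71.166 ,   0.    ,  -3.2666]), array([ -0.9202,  -5.0614, -26.9158,  68.1456,   0.    ,   6.9244]), array([-9.8696, 17.7527, 23.6744, 95.9217,  0.    , -2.0249]), array([-9.9682, 10.8091,  7.327 , 86.5179,  0.    , -2.1236])]
-7.844641261234472 [array([-11.1112, -26.3628, -23.6966,  92.6662,   0.    , 176.7334]), array([-11.1112, -24.0873, -42.9212,  71.166 ,   0.    , 176.7334]), array([  -0.9202,   -5.0614,  -26.9158,   68.1456,    0.    , -173.0756]), array([ -9.8696,  17.7527,  23.6744,  95.9217,   0.    , 177.9751]), array([ -9.9682,  10.8091,   7.327 ,  86.5179,   0.    , 177.8764])]
0.0726
0.0726
0 True [-0.0836 -0.0001  0.097 ] [-0.0965  0.6603 -0.9673] 5.3167
0.082 True [-0.0835  0.0819  0.097 ] [0.1833 0.4113 0.0454] 8.1667
-0.082 True [-0.0832 -0.0821  0.0976] [-0.5984 -0.3868  0.3974] 10.85
12.7417
```

View pics/s2.png

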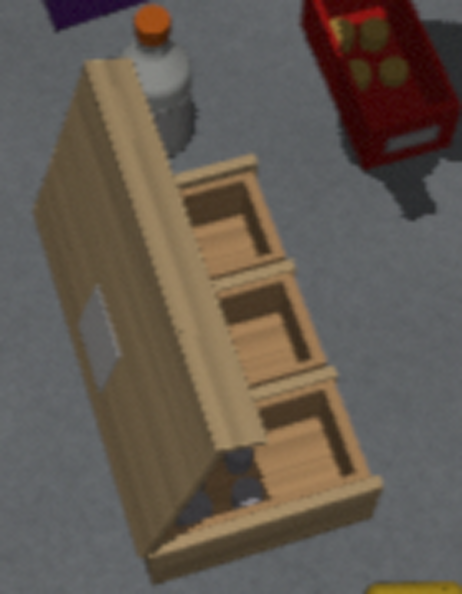

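All three pushes met the stop at the predicted -83 mm, and the picture shows every tray front just behind the wall and divider ends. The lid hasn't moved. Next I'll close it along its arc.

```bash
python3 - <<'E'
from h import *
np.set_printoptions(precision=4,suppress=True)
tr=robot.tip_reach; th0=q[3]; s=.145; h=.011
def pt(th,t):  # TCP so that the tip's front corner is t above the lid's lower face
    x=.076-s*np.cos(th)+t*np.sin(th); z=.066+s*np.sin(th)+t*np.cos(th)
    return W(x+h,0,z+tr)
robot.line_to(W(-.12,0,.38),.25)
robot.line_to(W(.10,0,.38),.25)
robot.line_to(pt(th0,.045),.2,guard=10)
print('contact',robot.line_to(pt(th0,.0),.05,guard=3),C(robot.observe()['tool_pos']),robot.observe()['time'])
for th in np.r_[np.arange(th0-.1,.12,-.1),.06]:
    if robot.line_to(pt(th,.007),.08,guard=20): print('guard',th); break
g=robot.line_to(pt(0,.002),.03,guard=15)
o=robot.observe();print(g,C(o['tool_pos'])-[0,0,tr],o['ft_force'],o['time'])
robot.pause(.3)
p=o['tool_pos']; robot.line_to([p[0],p[1],.30],.2); robot.line_to(W(-.15,0,.35),.25)
f=robot.grab_frame('scene');cv2.imwrite('pics/s3.png',cv2.resize(f[70:310,175:355],None,fx=2.5,fy=2.5,interpolation=cv2.INTER_CUBIC))
print(robot.observe()['time'])
E
```

```text
contact False [ 0.0443 -0.      0.2772] 15.9583
True [-0.0572  0.      0.074 ] [-3.0482  0.4923 10.8241] 20.2583
22.1083
```

View pics/s3.png

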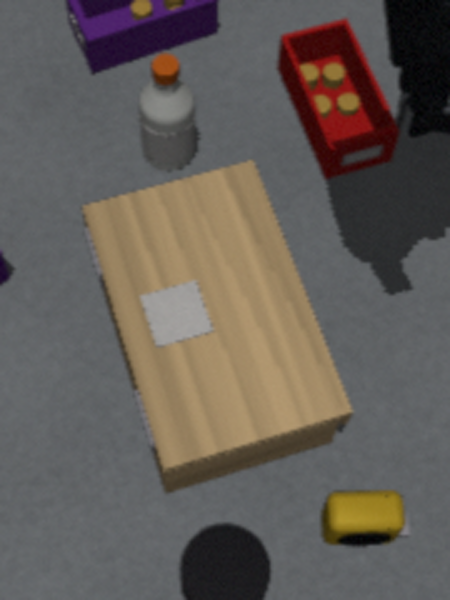

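The lid is level: the fingertip stopped at 74 mm, exactly the height of the shut lid's top. Glue, tape and spool are where they were, and the robot is clear.

```bash
python3 -c "
from plant import robot
print(robot.job_done())"
```

```text
the job is handed in; nothing more can be done
None
```

The chest is closed and the job is handed in at about 22 s: all three trays were pushed home first, then the lid was pushed gently shut, and the things around the chest were not touched; the hand-in gave no verdict.

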